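# Leak-test a turbo compressor housing

## Task

Lift the aluminium compressor housing out of its blue tray by its round neck, set it down gently and upright on the black rubber mat and let go. Then take it by its square duct and put it gently under the white bridge of the tester, the neck centred below the yellow disc and the duct pointing straight out of the open front, let go, and with it in place press the green start button fully down and release it. Keep the housing upright, never press the red button, and leave the other things on the bench where they are.

Things in the scene. Friction and masses are not known exactly. Their poses are not given: they have to be found in the camera images.
- housing: Bare aluminium compressor housing, 0.26 to 0.38 kg, loose, lying flat, 66 mm high: a round disc (84 mm diameter, 34 mm high) with an upright neck on its middle and a square duct leaving it sideways, ending 130 mm from the neck's axis. Origin: on the neck's axis at the underside; z up along the neck, -x along the duct. Centre of mass: about 27 mm from the axis towards the duct.
- neck (a point): Top centre of the housing's round neck, 66 mm above its underside. The neck is 40 mm diameter and rises 32 mm above the disc's top (34 mm above the underside).
- duct (a point): Middle of the housing's square duct, a good grip, 90 mm from the neck's axis towards -x and 17 mm above the underside. The duct is 28 mm wide and 28 mm high (3 to 31 mm above the underside), bare from 42 to 120 mm from the axis; then comes a flange 34 mm wide, 10 mm thick. Same axes as the housing.
- tray: Fixed blue tray, 190 x 110 mm, floor 4 mm thick, rim 34 mm high, in which the housing lies at the start. Black rubber blocks, 34 mm high, close both sides of the duct (9 mm gaps, too narrow for a finger), so there only the neck can be gripped. Origin: on the bench below the housing's neck; its x and y run along the housing's.
- mat: Fixed black rubber mat lying on the bench, 200 mm (its x) x 160 mm (its y), 2 mm thick. Origin: its centre at bench level.
- tester: Fixed leak tester. Grey base plate, 12 mm high, from 60 mm before to 100 mm behind the test axis, 200 mm wide; a white bridge stands over the test axis; a blue console, 62 mm high, begins 64 mm behind the axis. The front is open; the housing's duct overhangs the plate's front edge. Origin: on the test axis at bench level; its -x points out of the open front, towards the robot.
- bridge (a point): Yellow disc on top of the tester's white bridge, on the test axis, 110 mm above the bench. Beam 50 mm deep (25 mm either side of the axis), 180 mm wide; underside 94 mm above the bench, a rubber pad under its middle reaches down to 90 mm. Legs 140 mm apart inside. So the housing goes in only from the front, held by the duct.
- seat (a point): Point on the tester's plate, on the test axis (12 mm above the bench), where the housing's origin belongs, with the housing's x along the tester's x (duct out of the front). A yellow ring, 90 mm diameter, is painted round it. Two brass stop pins (20 mm high) behind it meet the disc when the housing is about 3 mm too far in.
- start (a joint): Travel of the green start button: 0 up, 0.008 m fully down. The spring takes 1.2 N to begin and 4 N fully down, and returns it.
- start_top (a point): Centre of the top of the green start button's cap (36 mm diameter), which is 60 mm above the bench when up and moves straight down. It sits on a fixed grey box, 75 x 75 x 40 mm, in a black collar 52 mm diameter.
- stop (a joint): Travel of the red stop button, 0 up, 0.008 m fully down; not to be pressed.
- stop_top (a point): Centre of the top of the red stop button's cap (36 mm diameter), 60 mm above the bench, on a like box in yellow. The two boxes may change places.
- wrench: Bystander: steel spanner, 180 mm, lying flat. Origin at its middle.
- screwdriver: Bystander: orange-handled screwdriver, 190 mm, lying flat. Origin at its middle.
- brush: Bystander: yellow-handled brush, 170 mm, lying flat. Origin at its middle.
- rotor: Bystander: dark turbine wheel with its shaft standing up, 60 mm diameter, 85 mm high. Origin at the middle of its underside.
- paste: Bystander: jar with a blue cap, 56 mm diameter, 65 mm high. Origin at the middle of its underside.
- scroll: Bystander: rust-brown turbine housing, 100 mm diameter, 68 mm high. Origin at the middle of its underside.
There are look-alikes about, which are no part of the job. Leave any turquoise look-alike of the housing alone.

How it is judged:
By the outcome, as a careful person would: the job done as asked, in the order asked, and still so for the second after the job is handed in, with the robot touching nothing.
It also fails if it takes over 67 s, if anything falls off the work surface, if the arm or the gripper's body presses on something with over 40 N, if the wrist force passes 120 N, or if a joint passes its speed limit or range.

## Robot

A 7-joint arm with a two-finger parallel gripper is mounted at the origin on the work surface. World frame = base frame: x ahead of the robot, y to its left, z up, the work surface at z = 0. Lengths are in m, angles in rad, forces in N, time in s.
With the tool pointing down it reaches from about 0.425 to 0.875 m from the base axis. Payload 4.7 kg.
Tool frame: the origin (TCP) lies between the finger pads; the fingertips stand 11 mm ahead of it and the grasp point (between the pads) lies 8 mm behind it; z points along the fingers, y is the line along which they close (so a half turn about z gives the same grasp; the last joint's range is limited). The gripper opens to 87 mm and grips with 3 to 60 N. Pads are 19 mm wide; open, the fingers measure 117 mm over their backs; the gripper's body (75 mm by 190 mm) begins 51 mm behind the grasp point.
Start: joints at [-1.252, 0.321, -0.07, 1.45, 0.023, 1.371, -0.057], TCP at [0.195, 0.62, 0.234] pointing down, gripper open.
Joint ranges: [-2.86, 2.86], [-0.3, 2.09], [-1.38, 1.24], [0.06, 2.45], [-1.56, 4.7], [0.09, 2.05], [-2.69, 2.69]. Speed limits (rad/s): [2.57, 2.57, 3.14, 3.14, 3.14, 3.14, 3.14].

## Interface

Orientations are given as a rotation vector (axis times angle).
In Python, from bench import ctrl gives the robot as it stands. The module is installed in compiled form; this text tells all that it offers.
- The arm moves only by the shell command python3 -m inch 'ROWS' [FORCE]. ROWS is JSON, a list of rows, each an object with "slide": the shift along the tool's x, y, z scaled (see below), a list of three; "angular": the turn, a rotation vector about the tool's x, y, z scaled (see below), a list of three; "claw": the opening, from -1 (shut) to 1 (fully open). In form: [{"slide": [tx, ty, tz], "angular": [rx, ry, rz], "claw": claw}, ...]. A call has 1 to 10 rows; each row is the pose to reach, as a shift and turn from the pose commanded when the call began, along the tool's axes at that moment; what a row does not reach only later rows make up. The controller multiplies each number of a shift by 0.25 m and each number of a turn by 30 degrees. A row lasts 1/10 s, in which the tool goes at most 50 mm and 8.59 degrees, less where a joint would pass 70% of its speed; a pose out of reach is approached as far as the arm can. A call with a number of a shift or a turn outside -1 to 1 is refused whole. A call with a gripper value outside its range is refused whole. The fingers move at their own pace and stop on an object; FORCE is the grip in N (left out, the last holds). Time passes only in rows, so rows that repeat a pose let the fingers close. It gives the time, the measured TCP pose, the force, the opening and the grip force at its end, in the units of the state.
- ctrl.get_state(): the state, without advancing time (a new reading comes with each control period).
- ctrl.get_image(name): name is "side" or "top"; returns a dict with "color" (400x640x3 uint8, red, green, blue), "depth" (400x640 float32, m along the optical axis (not along the pixel's ray), 0 where there is no reading), "camera_matrix" (3x3 intrinsics, pixels), "dist_coeffs" ([k1, k2, p1, p2, k3] as OpenCV has them; the pictures are not rectified), "extrinsics" (4x4, takes a point from camera to world coordinates). Camera axes: x right, y up, looking along -z (the intrinsics and any distortion apply to the point x, -y, -z); pixel columns grow to the right and rows downward; lengths in m; the calibration is good to about 2 mm. A picture is of the moment at which its call begins.
- ctrl.close_job(): hands the job in; it is judged then, once.
Trained networks look in the newest picture that a camera, given by its name, has taken for a name from the list of things; names that differ only in an ending like _2 or _b are one class to them, and where a whole thing is asked for, a point or a joint stands for the part that bears it (a point fixed in the world has none). Each returns a list of dicts, best first, with "confidence" (0 to 1); they miss things now and then, are a little off and sometimes report something else, mostly with a low value. They report only what shows in the picture. A call takes as long as a camera call. They do not tell look-alikes from the thing itself.
- ctrl.find_in(query, camera): "bbox" ([centre column, centre row, width, height] in pixels, round what is visible of it).
- ctrl.outline_of(query, camera): "mask" (400x640 bool, what is visible of it) and "bbox" ([centre column, centre row, width, height] in pixels, round what is visible of it).
The state is a dict: "time": time; "joint_positions": joint angles; "qd": joint speeds; "joint_torque": joint torques, N m; "position": TCP position; "tool_rot": TCP orientation; "ft_force": force on the tool from outside, world axes, zero at the start; "torque": the same for the moment, N m; "grip_width": opening from 0.0 (shut) to 1.0 (fully open); "grip_force": force on a finger pad.
Only numpy, scipy, OpenCV 4.12 (cv2) and the standard library are available. Lean on these libraries where they do the work, as an engineer would, in place of code of your own. Each camera call takes 0.05 s, during which the arm holds its last target. There are 200 camera calls.

## Working session

There is one attempt and no reset: what is moved stays moved. The work goes in short steps, Python scripts to look and compute and a shell command to move; the robot and the scene stay as the last step left them, time stands still between calls to the robot, and variables do not carry over. Pictures are saved under pics/ and viewed, at most 10 in all, crops included, and the job is handed in when it is done.

```bash
mkdir -p pics
cat > h.py <<'E'
import numpy as np, cv2
from bench import ctrl
def save(name,fn):
    im=ctrl.get_image(name); cv2.imwrite(fn,im["color"][:,:,::-1]); return im
def world(im,uv,depth=None,z=None):
    """pixels -> world using depth map (or a given plane height z)"""
    uv=np.atleast_2d(np.float64(uv)); K=np.array(im["camera_matrix"]);D=np.array(im["dist_coeffs"]);E=np.array(im["extrinsics"])
    n=cv2.undistortPoints(uv[:,None],K,D)[:,0]
    ray=np.c_[n[:,0],-n[:,1],-np.ones(len(n))]@E[:3,:3].T; c=E[:3,3]
    if z is not None: return c+ray*((z-c[2])/ray[:,2])[:,None]
    if depth is None: depth=im["depth"][uv[:,1].round().astype(int),uv[:,0].round().astype(int)]
    return c+ray*np.asarray(depth)[:,None]
def cloud(im):
    v,u=np.mgrid[0:400,0:640]; p=world(im,np.c_[u.ravel(),v.ravel()],im["depth"].ravel()); p[im["depth"].ravel()==0]=np.nan
    return p.reshape(400,640,3)
E
python3 - <<'E'
from h import *
np.set_printoptions(precision=3,suppress=True)
for c in("top","side"):
    im=save(c,f"pics/{c}0.png"); P=cloud(im); print(c,im["extrinsics"])
    np.savez(f"{c}0.npz",**im)
    for q in["housing","neck","duct","tray","mat","tester","bridge","start_top","stop_top","wrench","screwdriver","brush","rotor","paste","scroll"]:
        for r in ctrl.outline_of(q,c)[:3]:
            p=P[r["mask"]]; p=p[~np.isnan(p[:,0])]
            if len(p): print(q,round(r["confidence"],2),np.round(r["bbox"]),"med",np.median(p,0),"ztop",np.percentile(p[:,2],97))
print(ctrl.get_state())
E
```

```text
top [[ 0.01   0.997 -0.075  0.469]
 [-1.     0.01  -0.01   0.038]
 [-0.009  0.075  0.997  1.121]
 [ 0.     0.     0.     1.   ]]
housing 0.93 [208. 311.  54.  48.] med [0.246 0.374 0.034] ztop 0.06900899721479235
housing 0.72 [219. 213.  29.  58.] med [0.52  0.315 0.039] ztop 0.07294399654410957
neck 0.87 [222. 217.  37.  62.] med [0.518 0.314 0.039] ztop 0.07292379501726373
neck 0.78 [207. 308.  49.  53.] med [0.248 0.375 0.035] ztop 0.06902054259766076
duct 0.7 [221. 217.  33.  60.] med [0.521 0.316 0.039] ztop 0.07298053498382888
duct 0.64 [207. 310.  51.  56.] med [0.246 0.374 0.035] ztop 0.06901329749837525
tray 0.96 [224. 215.  51.  68.] med [0.482 0.324 0.033] ztop 0.03859383251304854
mat 0.83 [333. 220.  57.  73.] med [0.496 0.012 0.003] ztop 0.006893046145542629
mat 0.56 [177. 181.  17.  58.] med [0.617 0.462 0.019] ztop 0.02440911198856037
tester 0.57 [432. 181.  85.  77.] med [ 0.601 -0.274  0.059] ztop 0.1131321961827953
tester 0.48 [176. 181.  20.  60.] med [0.62  0.463 0.019] ztop 0.024356275236816105
bridge 0.89 [433. 181.  87.  79.] med [ 0.6   -0.273  0.058] ztop 0.1
[... 2547 characters left out ...]
.] med [0.722 0.227 0.041] ztop 0.06818127915616935
paste 0.48 [371. 202.  12.  11.] med [0.69  0.087 0.064] ztop 0.06703901995179065
scroll 0.72 [415. 264.  42.  41.] med [ 0.755 -0.183  0.047] ztop 0.0691295099005534
{'time': 1.6, 'joint_positions': array([-1.252,  0.321, -0.07 ,  1.45 ,  0.023,  1.371, -0.057]), 'qd': array([-0.   , -0.002, -0.001,  0.001,  0.001, -0.   , -0.001]), 'joint_torque': array([ -0.   , -49.109,  -0.403, -31.277,  -0.064,   0.033,   0.   ]), 'position': array([0.195, 0.62 , 0.234]), 'tool_rot': array([0.477, 3.105, 0.   ]), 'ft_force': array([-0.184,  0.722, -0.15 ]), 'torque': array([-0.057,  0.031, -0.069]), 'grip_force': 0.0, 'grip_width': 1.0006021184071074}
```

Run:
```python
import cv2
a=cv2.imread("pics/top0.png")[90:350,160:490]; cv2.imwrite("pics/top0c.png",cv2.resize(a,None,fx=2.3,fy=2.3,interpolation=3))
a=cv2.imread("pics/side0.png")[140:370,190:450]; cv2.imwrite("pics/side0c.png",cv2.resize(a,None,fx=2.6,fy=2.6,interpolation=3))
```

```text
(no output)
```

View pics/top0c.png

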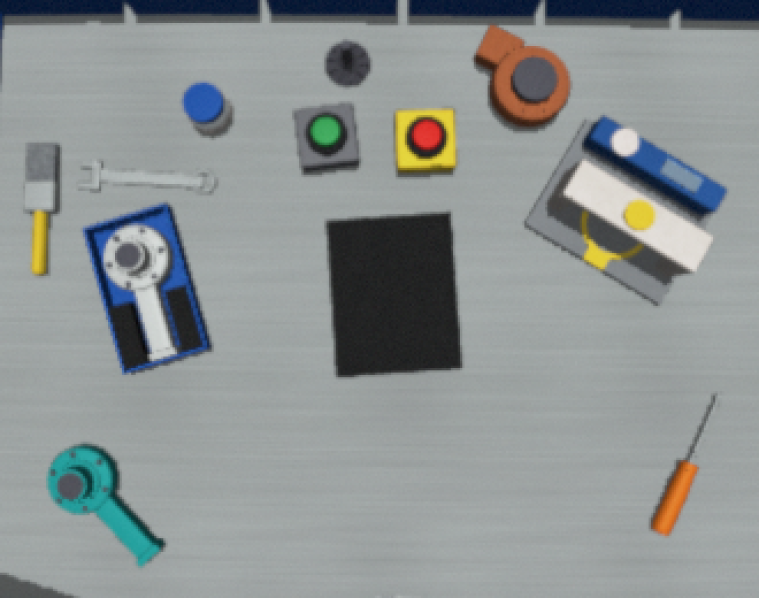

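View pics/side0c.png

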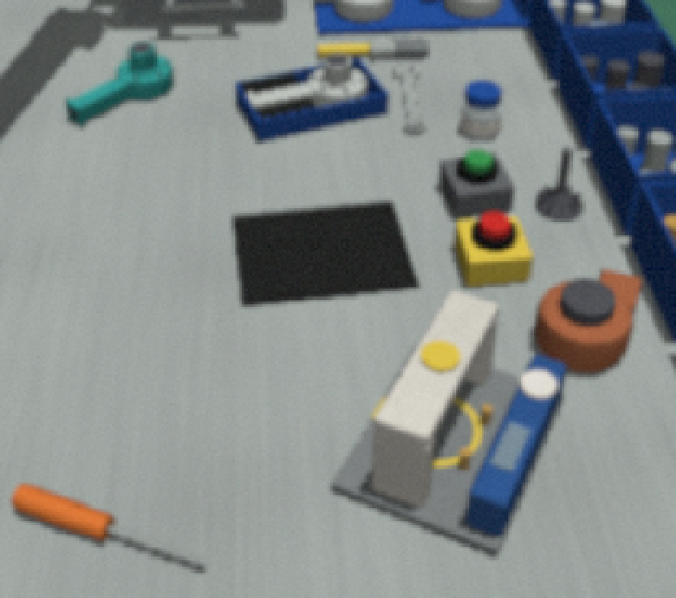

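Top crop: the real housing is in the tray with its neck at (128,255) and duct down to (160,355). The mat is centred at (395,293), green at (326,131), red at (427,135), the tester's yellow disc at (640,215) with its front opening lower left, and the turquoise look-alike at (85,485). The side crop agrees, with the wrench, paste, rotor and scroll behind. Next I'll measure precisely.

```bash
cat > m.py <<'E'
from h import *
np.set_printoptions(precision=4,suppress=True)
def rect(p):
    r=cv2.minAreaRect(np.float32(p[:,:2]*1000)); b=cv2.boxPoints(r); 
    e=b[1]-b[0] if np.linalg.norm(b[1]-b[0])>np.linalg.norm(b[2]-b[1]) else b[2]-b[1]
    return np.array(r[0]),np.array(r[1]),np.degrees(np.arctan2(e[1],e[0]))
def circ(p): 
    (c,r)=cv2.minEnclosingCircle(np.float32(p[:,:2]*1000)); return np.array(c),r
def near(P,c,r,z0,z1): 
    return (np.hypot(P[...,0]-c[0],P[...,1]-c[1])<r)&(P[...,2]>z0)&(P[...,2]<z1)
E
python3 - <<'E'
from m import *
for c in("top","side"):
    im=np.load(c+"0.npz"); P=cloud(im); hsv=cv2.cvtColor(im["color"],cv2.COLOR_RGB2HSV)
    H,S,V=[hsv[...,i] for i in range(3)]
    print("==",c)
    m=near(P,(.54,.32),.08,.06,.09); p=P[m]; print("neck top",p.mean(0),circ(p),rect(p)[1],len(p), np.median(p[:,2]))
    m=near(P,(.5,.32),.14,.025,.06)&(S<60)&(V>110); p=P[m]
    nk=P[near(P,(.54,.32),.08,.06,.09)].mean(0)[:2]
    d=p[:,:2]-nk; r=np.hypot(*d.T); q=d[(r>.05)&(r<.13)]; print("duct dir",np.degrees(np.arctan2(*q.mean(0)[::-1])),len(q),r.max(), p[(r>.05)&(r<.12)].mean(0))
    m=near(P,(.49,.32),.16,.02,.05)&(H>100)&(H<130)&(S>120); print("tray",rect(P[m]),np.percentile(P[m][:,2],90))
    m=near(P,(.496,.012),.16,-.01,.012)&(V<60); print("mat",rect(P[m]),P[m].mean(0))
    m=near(P,(.6,-.27),.16,.1,.13)&(S<70); m2=near(P,(.6,-.27),.16,.1,.13); print("beam",rect(P[m2]),np.median(P[m2][:,2]))
    m=near(P,(.6,-.27),.16,.1,.13)&(H>20)&(H<35)&(S>120); print("disc",P[m].mean(0),circ(P[m]),m.sum())
    m=near(P,(.6,-.27),.2,.005,.03)&(H>20)&(H<35)&(S>120); print("ring/arrow",P[m].mean(0),m.sum())
    m=near(P,(.66,-.29),.16,.05,.08)&(H>100)&(H<125)&(S>120); print("console",rect(P[m]))
    m=near(P,(.69,.09),.06,.04,.09)&(H>45)&(H<85)&(S>100); print("green",P[m].mean(0),circ(P[m]),np.median(P[m][:,2]))
    m=near(P,(.69,-.03),.06,.04,.09)&((H<8)|(H>170))&(S>100); print("red",P[m].mean(0),circ(P[m]))
    m=near(P,(.55,.05),.5,-.02,.02)&(S<40)&(V>120); print("bench z",np.median(P[m][:,2]))
E
```

```text
== top
neck top [0.5375 0.3311 0.071 ] (array([537.5809, 332.4269]), 20.494415283203125) [36.3895 38.8806] 172 0.07106113951125503
duct dir -163.4259758149457 285 0.1302741976311765 [0.4592 0.3077 0.0364]
tray (array([498.943 , 320.2942]), array([188.682 , 112.3422]), np.float32(17.543901)) 0.03758236953118046
mat (array([495.3106,  10.7064]), array([195.303, 155.401]), np.float32(4.2002006)) [0.4945 0.0107 0.0029]
beam (array([ 586.7653, -270.2347]), array([180.8907,  51.691 ]), np.float32(60.43534)) 0.11026649872413263
disc [ 0.5866 -0.2705  0.1134] (array([ 587.4012, -271.0515]), 17.540006637573242) 129
ring/arrow [ 0.5542 -0.2517  0.0128] 151
console (array([ 655.4924, -310.4053]), array([176.4104,  36.4003]), np.float32(60.032536))
green [0.6919 0.0969 0.0628] (array([694.1073,  98.4254]), 20.582962036132812) 0.06433275614755207
red [ 0.688  -0.027   0.0619] (array([690.2365, -27.5576]), 20.677995681762695)
bench z 0.0009652397543740143
== side
neck top [0.5348 0.3239 0.0691] (array([534.797 , 329.0143]), 21.681346893310547) [41.57   36.1679] 77 0.0701610891222385
duct dir -171.35441573304317 152 0.14381500164089653 [0.4625 0.3139 0.0349]
tray (array([496.5775, 316.5167]), array([190.3592, 119.3688]), np.float32(15.456364)) 0.03521272811379583
mat (array([493.7572,   4.2524]), array([193.8044, 153.6237]), np.float32(4.300813)) [0.4934 0.0003 0.0028]
beam (array([ 585.9047, -275.4688]), array([183.9119,  50.9731]), np.float32(59.65513)) 0.10984037309317818
disc [ 0.585  -0.2757  0.1131] (array([ 584.5863, -275.6169]), 16.916458129882812) 116
ring/arrow [ 0.614  -0.2864  0.0135] 77
console (array([ 655.6692, -318.1149]), array([179.5937,  32.5396]), np.float32(59.467598))
green [0.6892 0.0842 0.0603] (array([688.4797,  85.3154]), 20.35713768005371) 0.06239549757202312
red [ 0.6856 -0.0373  0.0607] (array([684.5751, -31.3561]), 23.134479522705078)
bench z 0.00043432903722018246
```

```bash
cat > plan.py <<'E'
import sys,numpy as np
from scipy.spatial.transform import Rotation as R
from bench import ctrl
# usage: plan.py x y z yaw_deg_of_tool_y ncalls ; prints slide/angular numbers for each call (tool kept vertical)
x,y,z,a,n=map(float,sys.argv[1:]); n=int(n)
s=ctrl.get_state(); p=np.array(s["position"]); r=R.from_rotvec(s["tool_rot"])
ty=r.as_matrix()[:,1]; a0=np.degrees(np.arctan2(ty[1],ty[0])); da=(a-a0+90)%180-90   # half turn is the same grasp
a1=np.radians(a0+da); Y=np.array([np.cos(a1),np.sin(a1),0]); Z=np.array([0,0,-1.]); G=R.from_matrix(np.c_[np.cross(Y,Z),Y,Z])
rel=(r.inv()*G).as_rotvec()
t=np.array([x,y,z])
print("now",p.round(4),"yaw",a0.round(2),"t",s["time"],"d_yaw",da.round(1),"q",np.round(s["joint_positions"],2))
for i in range(n):
    q=p+(t-p)*0; d=(t-p)/n; print("slide",(r.inv().apply(d)/.25).round(4),"angular",(np.degrees(rel)/n/30).round(4)); r=r*R.from_rotvec(rel/n)
E
python3 plan.py .536 .3305 .15 16.5 2
```

```text
now [0.1951 0.6201 0.2336] yaw 72.54 t 1.6 d_yaw -56.0 q [-1.25  0.32 -0.07  1.45  0.02  1.37 -0.06]
slide [-0.8241 -0.3478  0.1672] angular [1.00e-04 0.00e+00 9.34e-01]
slide [-0.8909  0.0801  0.1672] angular [1.00e-04 0.00e+00 9.34e-01]
```

```bash
python3 -m inch '[{"slide":[-0.824,-0.348,0.167],"angular":[0,0,0.934],"claw":1},{"slide":[-0.824,-0.348,0.167],"angular":[0,0,0.934],"claw":1},{"slide":[-0.824,-0.348,0.167],"angular":[0,0,0.934],"claw":1},{"slide":[-0.824,-0.348,0.167],"angular":[0,0,0.934],"claw":1},{"slide":[-0.824,-0.348,0.167],"angular":[0,0,0.934],"claw":1}]' 40
python3 -m inch '[{"slide":[-0.891,0.08,0.167],"angular":[0,0,0.934],"claw":1},{"slide":[-0.891,0.08,0.167],"angular":[0,0,0.934],"claw":1},{"slide":[-0.891,0.08,0.167],"angular":[0,0,0.934],"claw":1},{"slide":[-0.891,0.08,0.167],"angular":[0,0,0.934],"claw":1},{"slide":[-0.891,0.08,0.167],"angular":[0,0,0.934],"claw":1},{"slide":[-0.891,0.08,0.167],"angular":[0,0,0.934],"claw":1},{"slide":[-0.891,0.08,0.167],"angular":[0,0,0.934],"claw":1},{"slide":[-0.891,0.08,0.167],"angular":[0,0,0.934],"claw":1}]'
python3 plan.py .536 .3305 .053 16.5 1
```

```text
time: 2.1
position: [0.3692, 0.4729, 0.1938]
tool_rot: [1.218, 2.892, 0.005]
ft_force: [0.6, -0.6, -0.5]
grip_width: 1.002
grip_force: 0.0
time: 2.9
position: [0.5347, 0.3324, 0.1503]
tool_rot: [-1.876, -2.519, -0.001]
ft_force: [-0.2, 0.9, 0.4]
grip_width: 1.0
grip_force: 0.0
now [0.5347 0.3324 0.1503] yaw 16.64 t 2.9 d_yaw -0.1 q [-0.82  0.33  0.28  1.62 -0.1   1.2  -0.23]
slide [-0.0091  0.0028  0.3891] angular [-0.0002 -0.0027  0.0048]
```

```bash
python3 -m inch '[{"slide":[-0.009,0.003,0.15],"angular":[0,0,0],"claw":1},{"slide":[-0.009,0.003,0.28],"angular":[0,0,0],"claw":1},{"slide":[-0.009,0.003,0.36],"angular":[0,0,0],"claw":1},{"slide":[-0.009,0.003,0.389],"angular":[0,0,0],"claw":1},{"slide":[-0.009,0.003,0.389],"angular":[0,0,0],"claw":1},{"slide":[-0.009,0.003,0.389],"angular":[0,0,0],"claw":1}]'
python3 - <<'E'
from h import *
im=save("side","pics/s1.png"); a=im["color"][120:220,240:400,::-1]; cv2.imwrite("pics/s1c.png",cv2.resize(a,None,fx=5,fy=5,interpolation=3))
E
```

```text
time: 3.5
position: [0.5377, 0.3298, 0.0543]
tool_rot: [1.878, 2.518, 0.004]
ft_force: [1.2, 1.0, -0.0]
grip_width: 1.003
grip_force: 0.0
```

View pics/s1c.png

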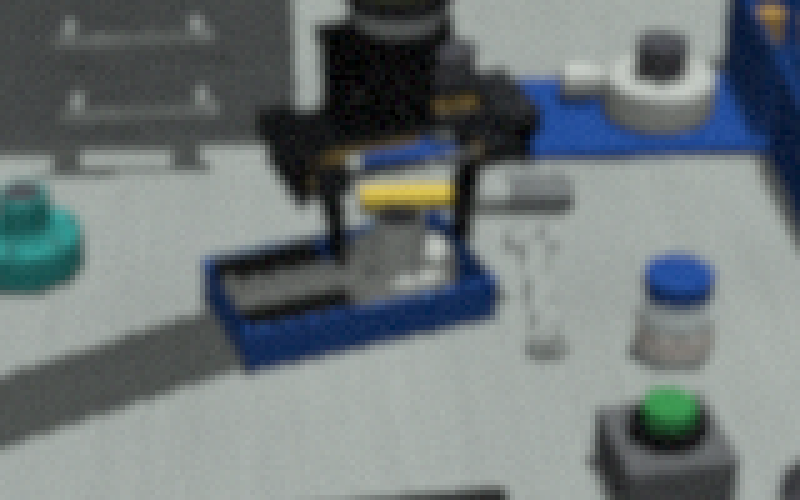

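The fingers at (335,215) and (463,205) straddle the neck at (400,230), so I'll close and lift.

```bash
python3 -m inch '[{"slide":[0,0,0],"angular":[0,0,0],"claw":-1},{"slide":[0,0,0],"angular":[0,0,0],"claw":-1},{"slide":[0,0,0],"angular":[0,0,0],"claw":-1},{"slide":[0,0,0],"angular":[0,0,0],"claw":-1},{"slide":[0,0,0],"angular":[0,0,0],"claw":-1},{"slide":[0,0,0],"angular":[0,0,0],"claw":-1},{"slide":[0,0,0],"angular":[0,0,0],"claw":-1}]' 45
python3 plan.py .536 .3305 .053 16.5 1
```

```text
time: 4.25
position: [0.5375, 0.3285, 0.0528]
tool_rot: [1.88, 2.517, 0.001]
ft_force: [0.9, 0.3, -0.7]
grip_width: 0.45
grip_force: 45.2
now [0.5375 0.3285 0.0528] yaw 16.5 t 4.25 d_yaw 0.0 q [-0.8   0.43  0.27  1.71 -0.13  1.03 -0.21]
slide [ 0.0092 -0.0034 -0.0006] angular [ 0.0008 -0.0001 -0.0001]
```

```bash
python3 -m inch '[{"slide":[0,0,-0.03],"angular":[0,0,0],"claw":-1},{"slide":[0,0,-0.08],"angular":[0,0,0],"claw":-1},{"slide":[0,0,-0.16],"angular":[0,0,0],"claw":-1},{"slide":[0,0,-0.26],"angular":[0,0,0],"claw":-1},{"slide":[0,0,-0.36],"angular":[0,0,0],"claw":-1},{"slide":[0,0,-0.4],"angular":[0,0,0],"claw":-1},{"slide":[0,0,-0.4],"angular":[0,0,0],"claw":-1},{"slide":[0,0,-0.4],"angular":[0,0,0],"claw":-1}]'
python3 plan.py .545 .011 .153 4.3 2
python3 - <<'E'
from h import *
im=save("side","pics/s2.png"); a=im["color"][100:220,240:400,::-1]; cv2.imwrite("pics/s2c.png",cv2.resize(a,None,fx=4,fy=4,interpolation=3))
E
```

```text
time: 5.05
position: [0.5365, 0.3281, 0.1519]
tool_rot: [-1.879, -2.517, 0.003]
ft_force: [0.3, -0.0, -3.6]
grip_width: 0.447
grip_force: 45.0
now [0.5365 0.3281 0.1519] yaw 16.5 t 5.05 d_yaw -12.2 q [-0.82  0.33  0.28  1.62 -0.1   1.21 -0.23]
slide [-0.613  -0.1639 -0.0016] angular [-0.0016  0.0005  0.2034]
slide [-0.6269 -0.0978 -0.0019] angular [-0.0016  0.0005  0.2034]
```

View pics/s2c.png

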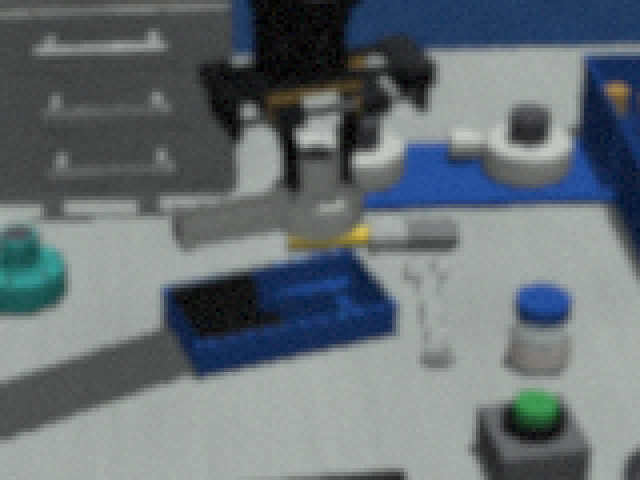

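Lifted and level: disc at (320,205), duct end at (190,230), tray empty. I'll carry it to the mat.

```bash
python3 -m inch '[{"slide":[-0.15,-0.04,0],"angular":[0,0,0.1],"claw":-1},{"slide":[-0.32,-0.085,0],"angular":[0,0,0.15],"claw":-1},{"slide":[-0.5,-0.135,0],"angular":[0,0,0.2],"claw":-1},{"slide":[-0.613,-0.164,0],"angular":[0,0,0.203],"claw":-1},{"slide":[-0.613,-0.164,0],"angular":[0,0,0.203],"claw":-1}]'
python3 -m inch '[{"slide":[-0.15,-0.02,0],"angular":[0,0,0.1],"claw":-1},{"slide":[-0.32,-0.05,0],"angular":[0,0,0.15],"claw":-1},{"slide":[-0.5,-0.08,0],"angular":[0,0,0.203],"claw":-1},{"slide":[-0.627,-0.098,0],"angular":[0,0,0.203],"claw":-1},{"slide":[-0.627,-0.098,0],"angular":[0,0,0.203],"claw":-1},{"slide":[-0.627,-0.098,0],"angular":[0,0,0.203],"claw":-1},{"slide":[-0.627,-0.098,0],"angular":[0,0,0.203],"claw":-1}]'
python3 plan.py .543 .011 .060 4.3 1
```

```text
time: 5.6
position: [0.5413, 0.1626, 0.1515]
tool_rot: [2.021, 2.404, -0.007]
ft_force: [0.5, -0.4, -2.9]
grip_width: 0.452
grip_force: 45.0
time: 6.3
position: [0.5453, 0.0134, 0.152]
tool_rot: [-2.132, -2.305, 0.001]
ft_force: [1.0, 0.8, -2.0]
grip_width: 0.452
grip_force: 45.0
now [0.5453 0.0134 0.152 ] yaw 4.46 t 6.3 d_yaw -0.2 q [-0.52  0.16  0.49  1.83 -0.08  1.17  0.08]
slide [-0.009  -0.0094  0.368 ] angular [-0.0026 -0.0016  0.0052]
```

```bash
python3 -m inch '[{"slide":[-0.009,-0.009,0.12],"angular":[0,0,0],"claw":-1},{"slide":[-0.009,-0.009,0.23],"angular":[0,0,0],"claw":-1},{"slide":[-0.009,-0.009,0.32],"angular":[0,0,0],"claw":-1},{"slide":[-0.009,-0.009,0.36],"angular":[0,0,0],"claw":-1},{"slide":[-0.009,-0.009,0.368],"angular":[0,0,0],"claw":-1},{"slide":[-0.009,-0.009,0.368],"angular":[0,0,0],"claw":-1}]'
python3 - <<'E'
from m import *
s=ctrl.get_state(); print(s["position"],s["ft_force"])
for c in("side","top"):
    im=ctrl.get_image(c); P=cloud(im)
    for x in np.arange(.41,.6,.015):
        m=(abs(P[...,0]-x)<.006)&(abs(P[...,1]-(.008+(x-.495)*.075))<.012)&(P[...,2]<.06)&(P[...,2]>.02); p=P[m]
        if len(p): print(c,x.round(3),len(p),np.percentile(p[:,2],[50,90]))
E
```

```text
time: 6.9
position: [0.5441, 0.0097, 0.0612]
tool_rot: [2.135, 2.305, 0.001]
ft_force: [0.1, 0.2, -3.7]
grip_width: 0.444
grip_force: 45.0
[0.5441 0.0097 0.0612] [ 0.1374  0.1928 -3.6668]
side 0.41 8 [0.0443 0.0464]
side 0.425 22 [0.0437 0.0459]
side 0.44 20 [0.0441 0.0461]
side 0.455 21 [0.0444 0.0459]
side 0.47 20 [0.0443 0.046 ]
side 0.485 27 [0.0433 0.0449]
side 0.5 21 [0.0442 0.0464]
side 0.515 16 [0.0489 0.0569]
side 0.53 4 [0.0498 0.0563]
side 0.56 7 [0.0547 0.0587]
side 0.575 13 [0.0468 0.0494]
```

Level. I'll lower slowly to the mat.

```bash
python3 -m inch '[{"slide":[0,0,0.01],"angular":[0,0,0],"claw":-1},{"slide":[0,0,0.02],"angular":[0,0,0],"claw":-1},{"slide":[0,0,0.027],"angular":[0,0,0],"claw":-1},{"slide":[0,0,0.032],"angular":[0,0,0],"claw":-1},{"slide":[0,0,0.036],"angular":[0,0,0],"claw":-1},{"slide":[0,0,0.036],"angular":[0,0,0],"claw":-1},{"slide":[0,0,0.036],"angular":[0,0,0],"claw":-1}]'
```

```text
time: 7.7
position: [0.5437, 0.0089, 0.0518]
tool_rot: [2.136, 2.303, 0.0]
ft_force: [0.7, 0.1, -3.0]
grip_width: 0.447
grip_force: 45.0
```

```bash
python3 -m inch '[{"slide":[0,0,0.003],"angular":[0,0,0],"claw":-1},{"slide":[0,0,0.005],"angular":[0,0,0],"claw":-1},{"slide":[0,0,0.005],"angular":[0,0,0],"claw":-1},{"slide":[0,0,0.005],"angular":[0,0,0],"claw":-1}]'
```

```text
time: 8.1
position: [0.5438, 0.0089, 0.0508]
tool_rot: [2.136, 2.303, 0.001]
ft_force: [-0.3, 0.4, -0.2]
grip_width: 0.45
grip_force: 45.0
```

```bash
python3 -m inch '[{"slide":[0,0,0],"angular":[0,0,0],"claw":0.3},{"slide":[0,0,0],"angular":[0,0,0],"claw":0.8},{"slide":[0,0,0],"angular":[0,0,0],"claw":1},{"slide":[0,0,0],"angular":[0,0,0],"claw":1},{"slide":[0,0,-0.1],"angular":[0,0,0],"claw":1},{"slide":[0,0,-0.3],"angular":[0,0,0],"claw":1},{"slide":[0,0,-0.5],"angular":[0,0,0],"claw":1},{"slide":[0,0,-0.5],"angular":[0,0,0],"claw":1}]'
python3 - <<'E'
from m import *
for c in("side",):
    im=save(c,"pics/s3.png"); P=cloud(im)
    a=im["color"][190:290,240:400,::-1]; cv2.imwrite("pics/s3c.png",cv2.resize(a,None,fx=4,fy=4,interpolation=3))
    m=near(P,(.543,.005),.06,.061,.08); p=P[m]; print("neck",p.mean(0),circ(p),rect(p),len(p))
    m=near(P,(.46,.005),.06,.027,.04); p=P[m]; print("duct",p.mean(0),rect(p),len(p))
E
```

```text
time: 8.9
position: [0.5484, 0.0088, 0.183]
tool_rot: [2.131, 2.297, 0.017]
ft_force: [0.2, 0.8, 0.6]
grip_width: 0.984
grip_force: 0.0
neck [0.5415 0.0061 0.0679] (array([542.5463,   8.5609]), 21.161603927612305) (array([541.5132,   8.2242]), array([38.9896, 36.462 ]), np.float32(79.39298)) 108
duct [ 0.4676 -0.0001  0.0337] (array([465.5599,   5.1356]), array([105.9551,  48.8339]), np.float32(0.3582375)) 284
```

View pics/s3c.png

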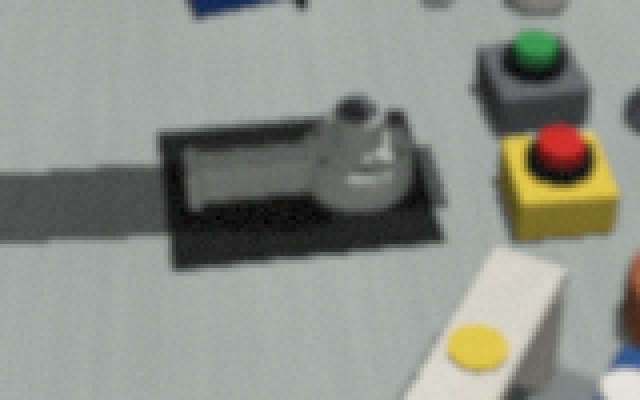

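Housing stands upright on the mat: neck at (355,110), duct end at (195,175), all of it on the mat. I'll turn 90° over the duct.

```bash
python3 -m inch '[{"slide":[0,-0.15,0],"angular":[0,0,-0.4],"claw":1},{"slide":[0,-0.29,0],"angular":[0,0,-0.7],"claw":1},{"slide":[0,-0.38,0],"angular":[0,0,-1],"claw":1},{"slide":[0,-0.38,0],"angular":[0,0,-1],"claw":1}]'
python3 -m inch '[{"slide":[0,0,0],"angular":[0,0,-0.3],"claw":1},{"slide":[0,0,0],"angular":[0,0,-0.6],"claw":1},{"slide":[0,0,0],"angular":[0,0,-0.9],"claw":1},{"slide":[0,0,0],"angular":[0,0,-1],"claw":1}]'
python3 -m inch '[{"slide":[0,0,0],"angular":[0,0,-0.3],"claw":1},{"slide":[0,0,0],"angular":[0,0,-0.6],"claw":1},{"slide":[0,0,0],"angular":[0,0,-0.9],"claw":1},{"slide":[0,0,0],"angular":[0,0,-1],"claw":1},{"slide":[0,0,0],"angular":[0,0,-1],"claw":1}]'
python3 plan.py .4461 .0014 .0165 94.4 1
python3 - <<'E'
from m import *
im=ctrl.get_image("side"); P=cloud(im)
m=near(P,(.543,.005),.06,.061,.08); p=P[m]; print("neck",circ(p),rect(p)[:2],len(p),p[:,2].max())
m=near(P,(.46,.005),.06,.029,.04)&(P[...,0]<.495)&(P[...,0]>.427); p=P[m]; print("duct rect",rect(p),len(p))
f=[]
for x in np.arange(.43,.495,.008):
    q=P[m&(abs(P[...,0]-x)<.004)]
    if len(q): f.append((x,(q[:,1].min()+q[:,1].max())/2)); print(x.round(3),len(q),q[:,1].min(),q[:,1].max())
f=np.array(f); k=np.polyfit(*f.T,1); print("yaw",np.degrees(np.arctan(k[0])),"y at .446",np.polyval(k,.446),"at .5438",np.polyval(k,.5438))
E
```

```text
time: 9.35
position: [0.4453, 0.0016, 0.1739]
tool_rot: [-1.459, -2.778, 0.001]
ft_force: [1.3, 0.5, 0.2]
grip_width: 0.999
grip_force: 0.0
time: 9.75
position: [0.448, 0.0017, 0.1742]
tool_rot: [-0.69, -3.063, 0.001]
ft_force: [-0.1, -0.3, -1.3]
grip_width: 0.997
grip_force: 0.0
time: 10.25
position: [0.4481, 0.0017, 0.1744]
tool_rot: [0.119, -3.137, 0.001]
ft_force: [-0.0, -0.1, -0.0]
grip_width: 0.999
grip_force: 0.0
now [0.4481 0.0017 0.1744] yaw 94.33 t 10.25 d_yaw 0.1 q [-0.61 -0.1   0.52  2.02  0.05  1.21  1.54]
slide [ 6.700e-03 -6.000e-04  6.314e-01] angular [-0.0005 -0.0039 -0.0024]
neck (array([541.3835,   8.5943]), 20.06985855102539) (array([541.6301,   7.3386]), array([35.9153, 35.617 ])) 107 0.07217520938530175
duct rect (array([460.8335,   1.5295]), array([69.1231, 29.7203]), np.float32(4.4824696)) 157
0.43 20 -0.013894503050334017 0.011430373640369917
0.438 13 -0.01476671511700356 0.009408902955955312
0.446 22 -0.014843743569607493 0.015196124774706554
0.454 20 -0.012662326069529106 0.014000899079862128
0.462 13 -0.011706597230384586 0.014133282518507095
0.47 20 -0.012459554898926473 0.017401351225096673
0.478 20 -0.010838560620131443 0.01756752832273989
0.486 17 -0.008948064738153572 0.01734125805310538
0.494 12 -0.008146797323606791 0.017002523690124005
yaw 6.117373627991437 y at .446 -0.00031395939503581216 at .5438 0.010167840756651288
```

```bash
python3 -m inch '[{"slide":[0.007,0,0.15],"angular":[0,0,-0.02],"claw":1},{"slide":[0.007,0,0.3],"angular":[0,0,-0.02],"claw":1},{"slide":[0.007,0,0.42],"angular":[0,0,-0.02],"claw":1},{"slide":[0.007,0,0.52],"angular":[0,0,-0.02],"claw":1},{"slide":[0.007,0,0.59],"angular":[0,0,-0.02],"claw":1},{"slide":[0.007,0,0.62],"angular":[0,0,-0.02],"claw":1},{"slide":[0.007,0,0.63],"angular":[0,0,-0.02],"claw":1},{"slide":[0.007,0,0.63],"angular":[0,0,-0.02],"claw":1}]'
python3 plan.py .4461 .001 .0165 94.9 1
```

```text
time: 11.1
position: [0.4474, 0.0016, 0.0183]
tool_rot: [-0.134, 3.138, -0.0]
ft_force: [-0.0, 0.4, -0.3]
grip_width: 1.002
grip_force: 0.0
now [0.4474 0.0016 0.0183] yaw 94.88 t 11.1 d_yaw 0.0 q [-0.58  0.13  0.55  2.18 -0.09  0.85  1.68]
slide [ 0.0054 -0.0019  0.0071] angular [-0.0001  0.0005 -0.0007]
```

```bash
python3 -m inch '[{"slide":[0,0,0.006],"angular":[0,0,0],"claw":1},{"slide":[0,0,0.006],"angular":[0,0,0],"claw":0},{"slide":[0,0,0.006],"angular":[0,0,0],"claw":-0.2},{"slide":[0,0,0.006],"angular":[0,0,0],"claw":-0.4},{"slide":[0,0,0.006],"angular":[0,0,0],"claw":-1},{"slide":[0,0,0.006],"angular":[0,0,0],"claw":-1},{"slide":[0,0,0.006],"angular":[0,0,0],"claw":-1},{"slide":[0,0,0.006],"angular":[0,0,0],"claw":-1}]' 40
python3 plan.py .4461 .001 .0165 94.9 1
python3 - <<'E'
from m import *
for c in("side","top"):
    im=ctrl.get_image(c); P=cloud(im); np.savez(c+"1.npz",**im)
    m=near(P,(.543,.007),.05,.061,.085); p=P[m]
    if len(p): print(c,"neck",circ(p),p.mean(0),rect(p)[:2],len(p))
E
```

```text
time: 11.9
position: [0.4472, 0.0016, 0.0165]
tool_rot: [-0.135, 3.139, 0.0]
ft_force: [-1.2, 0.1, 0.3]
grip_width: 0.454
grip_force: 0.0
now [0.4472 0.0016 0.0165] yaw 94.92 t 11.9 d_yaw -0.0 q [-0.58  0.14  0.55  2.18 -0.1   0.85  1.68]
slide [ 0.0044 -0.0022  0.0002] angular [0.0001 0.     0.0006]
side neck (array([541.5645,   8.8636]), 22.057144165039062) [0.5417 0.0057 0.068 ] (array([541.7365,   8.0035]), array([38.1704, 35.7278])) 110
top neck (array([544.2924,  14.4088]), 19.825653076171875) [0.544  0.0145 0.0689] (array([544.236 ,  14.7064]), array([37.5007, 38.1715])) 161
```

```bash
python3 -m inch '[{"slide":[0,0,0],"angular":[0,0,0],"claw":-1},{"slide":[0,0,0],"angular":[0,0,0],"claw":-1},{"slide":[0,0,0],"angular":[0,0,0],"claw":-1},{"slide":[0,0,0],"angular":[0,0,0],"claw":-1},{"slide":[0,0,0],"angular":[0,0,0],"claw":-1}]'
python3 plan.py .4461 .001 .0165 94.9 1
python3 - <<'E'
from m import *
s=ctrl.get_state(); p0=s["position"][:2]; th=np.radians(94.9-90); u=np.array([np.cos(th),np.sin(th)])
for c in("side","top"):
    im=ctrl.get_image(c); P=cloud(im); hsv=cv2.cvtColor(im["color"],cv2.COLOR_RGB2HSV)
    p=P[near(P,(.543,.007),.05,.061,.085)]; cc=circ(p)[0]/1000; r=rect(p)[0]/1000; n=(cc+r)/2
    d=n-p0; print(c,"neck",n,"along",d@u,"across",-d[0]*u[1]+d[1]*u[0])
    im0=np.load(c+"0.npz"); P=cloud(im0); hsv=cv2.cvtColor(im0["color"],cv2.COLOR_RGB2HSV)
    q=P[near(P,(.6,-.27),.16,.095,.13)]
    e=q[:,:2]; b=rect(q); print("beam",b[0],b[2])
E
```

```text
time: 12.5
position: [0.4471, 0.0017, 0.0165]
tool_rot: [0.135, -3.139, -0.0]
ft_force: [-0.4, 0.9, -0.1]
grip_width: 0.317
grip_force: 39.9
now [0.4471 0.0017 0.0165] yaw 94.92 t 12.5 d_yaw -0.0 q [-0.58  0.14  0.55  2.18 -0.1   0.85  1.68]
slide [ 0.0043 -0.0023  0.0002] angular [ 0.0003 -0.0001  0.0006]
side neck [0.5426 0.008 ] along 0.09568012921431239 across -0.0018871533472300623
beam [ 585.9047 -275.4688] 59.65513
top neck [0.5446 0.0139] along 0.09820964875140964 across 0.0038137040380692867
beam [ 586.7653 -270.2347] 60.43534
```

Corrected by the two grips, both cameras now agree on the tester axis: about (0.5863, −0.274), x-axis yaw −30°. I'll raise the grip force and lift a little, then check the level.

```bash
python3 -m inch '[{"slide":[0,0,0],"angular":[0,0,0],"claw":-1},{"slide":[0,0,0],"angular":[0,0,0],"claw":-1},{"slide":[0,0,-0.02],"angular":[0,0,0],"claw":-1},{"slide":[0,0,-0.05],"angular":[0,0,0],"claw":-1},{"slide":[0,0,-0.09],"angular":[0,0,0],"claw":-1},{"slide":[0,0,-0.13],"angular":[0,0,0],"claw":-1},{"slide":[0,0,-0.155],"angular":[0,0,0],"claw":-1},{"slide":[0,0,-0.155],"angular":[0,0,0],"claw":-1}]' 60
python3 plan.py .4243 -.1805 .055 60 2
python3 - <<'E'
from m import *
im=save("side","pics/s4.png"); P=cloud(im)
a=im["color"][170:290,240:400,::-1]; cv2.imwrite("pics/s4c.png",cv2.resize(a,None,fx=4,fy=4,interpolation=3))
p=P[near(P,(.543,.007),.07,.055,.125)]; 
t=p[p[:,2]>np.percentile(p[:,2],98)-.006]; print("neck top",t.mean(0),len(t),circ(t))
for x in np.arange(.5,.6,.01):
    q=p[(abs(p[:,0]-x)<.005)]; 
    if len(q): print(x.round(3),len(q),np.percentile(q[:,2],[10,50,95]))
E
```

```text
time: 13.4
position: [0.4482, 0.0018, 0.0566]
tool_rot: [-0.135, 3.136, 0.001]
ft_force: [-0.0, -0.1, -3.9]
grip_width: 0.314
grip_force: 59.9
now [0.4482 0.0018 0.0566] yaw 94.92 t 13.4 d_yaw -34.9 q [-0.6   0.06  0.55  2.15 -0.04  0.94  1.64]
slide [ 0.0789 -0.3592  0.0028] angular [0.0015 0.0023 0.582 ]
slide [-0.0325 -0.3663  0.0031] angular [0.0015 0.0023 0.582 ]
neck top [0.5425 0.0069 0.1086] 102 (array([521.1744,  13.9794]), 41.5373420715332)
0.5 33 [0.0585 0.0727 0.0753]
0.51 54 [0.0601 0.0752 0.0778]
0.52 75 [0.0649 0.0762 0.0983]
0.53 90 [0.0657 0.0825 0.11  ]
0.54 94 [0.0641 0.0832 0.1102]
0.55 92 [0.0688 0.0906 0.1098]
0.56 75 [0.0638 0.078  0.1097]
0.57 56 [0.0625 0.0759 0.0787]
0.58 32 [0.0622 0.0747 0.0791]
```

View pics/s4c.png

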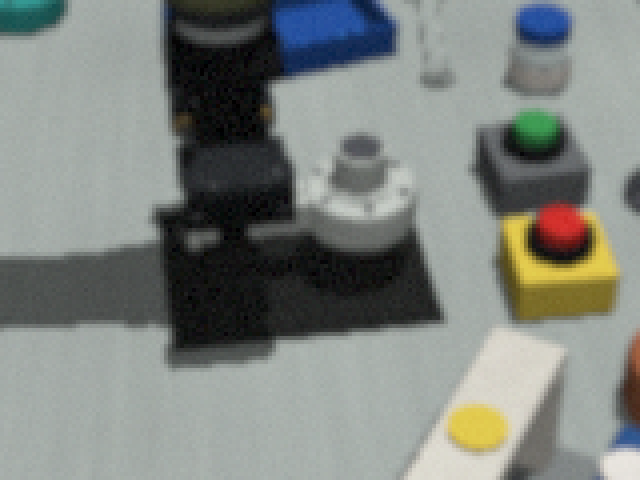

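Lifted by the duct and level: neck at (360,150), disc at (360,200). Next I'll move to the pre-insertion pose.

```bash
python3 -m inch '[{"slide":[0.02,-0.09,0],"angular":[0,0,0.15],"claw":-1},{"slide":[0.04,-0.18,0],"angular":[0,0,0.3],"claw":-1},{"slide":[0.06,-0.27,0],"angular":[0,0,0.45],"claw":-1},{"slide":[0.079,-0.359,0],"angular":[0,0,0.582],"claw":-1},{"slide":[0.079,-0.359,0],"angular":[0,0,0.582],"claw":-1}]'
python3 -m inch '[{"slide":[-0.008,-0.09,0],"angular":[0,0,0.15],"claw":-1},{"slide":[-0.016,-0.18,0],"angular":[0,0,0.3],"claw":-1},{"slide":[-0.024,-0.27,0],"angular":[0,0,0.45],"claw":-1},{"slide":[-0.0325,-0.366,0],"angular":[0,0,0.582],"claw":-1},{"slide":[-0.0325,-0.366,0],"angular":[0,0,0.582],"claw":-1},{"slide":[-0.0325,-0.366,0],"angular":[0,0,0.582],"claw":-1}]'
python3 plan.py .4243 -.1805 .0305 60 1
python3 - <<'E'
from m import *
th=np.radians(-30);u=np.array([np.cos(th),np.sin(th)])
p0=ctrl.get_state()["position"]
for c,b in(("side",(-.0012,-.0020)),("top",(.0008,.0039))):
    im=ctrl.get_image(c); P=cloud(im)
    p=P[near(P,(.508,-.229),.04,.092,.125)]
    if len(p): n=(circ(p)[0]+rect(p)[0])/2000-b; d=n-p0[:2]; print(c,"neck",n,len(p),"along",d@u,"across",d@[-u[1],u[0]],"z",p[:,2].mean())
E
```

```text
time: 13.95
position: [0.4342, -0.0944, 0.0553]
tool_rot: [-0.359, -3.121, 0.002]
ft_force: [0.6, -1.0, -3.4]
grip_width: 0.319
grip_force: 59.9
time: 14.55
position: [0.4228, -0.182, 0.0552]
tool_rot: [-0.819, -3.033, 0.0]
ft_force: [0.7, 0.5, -2.5]
grip_width: 0.32
grip_force: 59.9
now [ 0.4228 -0.182   0.0552] yaw 59.77 t 14.55 d_yaw 0.2 q [-0.38  0.11  0.77  2.13 -0.09  0.94  1.48]
slide [-0.0023  0.0082  0.0989] angular [-0.0004 -0.0004 -0.0076]
side neck [ 0.5074 -0.2301] 212 along 0.09733599719298429 across 0.0005767354243032055 z 0.10450180545240914
top neck [ 0.507  -0.2308] 186 along 0.09738494503656625 across -0.00021455717887351733 z 0.10576432749402649
```

```bash
python3 -m inch '[{"slide":[-0.002,0.008,0.03],"angular":[0,0,-0.008],"claw":-1},{"slide":[-0.002,0.008,0.06],"angular":[0,0,-0.008],"claw":-1},{"slide":[-0.002,0.008,0.085],"angular":[0,0,-0.008],"claw":-1},{"slide":[-0.002,0.008,0.098],"angular":[0,0,-0.008],"claw":-1},{"slide":[-0.002,0.008,0.098],"angular":[0,0,-0.008],"claw":-1},{"slide":[-0.002,0.008,0.098],"angular":[0,0,-0.008],"claw":-1}]'
python3 plan.py .5020 -.2254 .0305 60 1
```

```text
time: 15.25
position: [0.4247, -0.1792, 0.0307]
tool_rot: [-0.807, -3.036, 0.0]
ft_force: [-0.1, -0.1, -3.3]
grip_width: 0.315
grip_force: 59.9
now [ 0.4247 -0.1792  0.0307] yaw 60.24 t 15.25 d_yaw -0.2 q [-0.37  0.16  0.76  2.14 -0.14  0.89  1.52]
slide [-0.3603 -0.007   0.001 ] angular [-0.0003 -0.      0.0078]
```

```bash
python3 -m inch '[{"slide":[-0.04,-0.003,0],"angular":[0,0,0.004],"claw":-1},{"slide":[-0.09,-0.007,0],"angular":[0,0,0.008],"claw":-1},{"slide":[-0.14,-0.007,0],"angular":[0,0,0.008],"claw":-1},{"slide":[-0.19,-0.007,0],"angular":[0,0,0.008],"claw":-1},{"slide":[-0.24,-0.007,0],"angular":[0,0,0.008],"claw":-1},{"slide":[-0.29,-0.007,0],"angular":[0,0,0.008],"claw":-1},{"slide":[-0.33,-0.007,0],"angular":[0,0,0.008],"claw":-1},{"slide":[-0.355,-0.007,0],"angular":[0,0,0.008],"claw":-1},{"slide":[-0.36,-0.007,0],"angular":[0,0,0.008],"claw":-1},{"slide":[-0.36,-0.007,0],"angular":[0,0,0.008],"claw":-1}]'
python3 -m inch '[{"slide":[0,0,0],"angular":[0,0,0],"claw":-1},{"slide":[0,0,0],"angular":[0,0,0],"claw":-1}]'
python3 plan.py .5020 -.2254 .0265 60 1
```

```text
time: 16.25
position: [0.5017, -0.2253, 0.0306]
tool_rot: [-0.813, -3.034, -0.0]
ft_force: [0.1, -0.6, -4.2]
grip_width: 0.315
grip_force: 59.9
time: 16.45
position: [0.5015, -0.2249, 0.0308]
tool_rot: [-0.813, -3.034, -0.001]
ft_force: [-0.0, -0.0, -3.1]
grip_width: 0.315
grip_force: 59.9
now [ 0.5015 -0.2249  0.0308] yaw 60.0 t 16.45 d_yaw -0.0 q [-0.25  0.37  0.72  1.93 -0.3   0.95  1.67]
slide [-0.0025 -0.0007  0.017 ] angular [ 0.0008 -0.0009  0.0001]
```

```bash
python3 -m inch '[{"slide":[-0.0025,-0.001,0.004],"angular":[0,0,0],"claw":-1},{"slide":[-0.0025,-0.001,0.008],"angular":[0,0,0],"claw":-1},{"slide":[-0.0025,-0.001,0.012],"angular":[0,0,0],"claw":-1},{"slide":[-0.0025,-0.001,0.015],"angular":[0,0,0],"claw":-1},{"slide":[-0.0025,-0.001,0.015],"angular":[0,0,0],"claw":-1}]'
python3 -m inch '[{"slide":[0,0,0.001],"angular":[0,0,0],"claw":-1},{"slide":[0,0,0.002],"angular":[0,0,0],"claw":-1},{"slide":[0,0,0.002],"angular":[0,0,0],"claw":-1}]'
python3 plan.py .5020 -.2254 .0265 60 1
```

```text
time: 16.95
position: [0.5023, -0.2258, 0.027]
tool_rot: [-0.813, -3.034, -0.0]
ft_force: [0.2, -0.2, -2.6]
grip_width: 0.314
grip_force: 59.9
time: 17.25
position: [0.5024, -0.2258, 0.0266]
tool_rot: [0.813, 3.034, 0.0]
ft_force: [-0.5, 0.3, -1.6]
grip_width: 0.321
grip_force: 59.9
now [ 0.5024 -0.2258  0.0266] yaw 60.0 t 17.25 d_yaw 0.0 q [-0.24  0.38  0.72  1.93 -0.3   0.94  1.67]
slide [0.0023 0.0006 0.0005] angular [ 0.0003  0.0002 -0.    ]
```

```bash
python3 -m inch '[{"slide":[0,0,0.002],"angular":[0,0,0],"claw":-1},{"slide":[0,0,0.003],"angular":[0,0,0],"claw":-1},{"slide":[0,0,0.003],"angular":[0,0,0],"claw":-1}]'
python3 - <<'E'
from m import *
for c in("side","top"):
    im=save(c,f"pics/{c}5.png"); np.savez(c+"5.npz",**im)
a=cv2.imread("pics/top5.png")[130:250,370:500]; b=cv2.imread("pics/side5.png")[240:360,300:430]
cv2.imwrite("pics/c5.png",cv2.resize(np.hstack([a,b]),None,fx=3,fy=3,interpolation=3))
E
```

```text
time: 17.55
position: [0.5024, -0.2258, 0.0263]
tool_rot: [0.813, 3.034, 0.001]
ft_force: [-3.4, 1.3, 4.2]
grip_width: 0.313
grip_force: 59.9
```

View pics/c5.png

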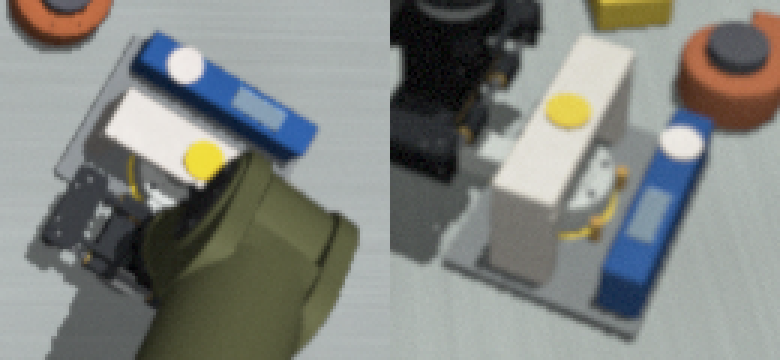

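Run:
```python
from m import *
th=np.radians(-30);u=np.array([np.cos(th),np.sin(th)]);v=np.array([-u[1],u[0]]); ax=np.array([.5863,-.2740]); b=np.array([-.0012,-.0020])
def fit(p,R):
    from scipy.optimize import least_squares
    return least_squares(lambda c:np.hypot(*(p-c).T)-R,[0,0],loss="soft_l1",f_scale=.001).x
for f in("side0","side5"):
    im=np.load(f+".npz"); P=cloud(im); hsv=cv2.cvtColor(im["color"],cv2.COLOR_RGB2HSV); H,S,V=[hsv[...,i] for i in range(3)]
    m=near(P,ax,.07,.006,.02)&(H>22)&(H<34)&(S>140); vv,uu=np.nonzero(m)
    w=world(im,np.c_[uu,vv],z=.012)[:,:2]-b-ax; l=np.c_[w@u,w@v]; k=(l[:,0]>.02)&(abs(np.hypot(*l.T)-.044)<.006)
    print(f,"ring",k.sum(),"centre(along,across)",fit(l[k],.0435),np.hypot(*l[k].T).mean())
    m=near(P,ax,.07,.035,.056)&(S<60)&(V>90); vv,uu=np.nonzero(m)
    w=world(im,np.c_[uu,vv],z=.046)[:,:2]-b-ax; l=np.c_[w@u,w@v]; l=l[l[:,0]>.02]
    if len(l):
        h=cv2.convexHull(np.float32(l))[:,0]; h=h[h[:,0]>.026]; print("disc",len(l),"max along",l[:,0].max(),"hull fit",fit(h,.0415),h.round(4).tolist()[:12])
```

```text
side0 ring 36 centre(along,across) [-0.0026  0.0025] 0.04168621985975243
side5 ring 5 centre(along,across) [-0.0045 -0.0011] 0.04051995460491607
disc 188 max along 0.044219855907794973 hull fit [ 0.0026 -0.0064] [[0.044199999421834946, -0.0038999998942017555], [0.031199999153614044, -0.0364999994635582], [0.0364999994635582, -0.030700000002980232], [0.040800001472234726, -0.022099999710917473], [0.0430000014603138, -0.014499999582767487]]
```

```bash
python3 -m inch '[{"slide":[0,0,-0.001],"angular":[0,0,0],"claw":-1},{"slide":[0,0,-0.003],"angular":[0,0,0],"claw":-1},{"slide":[0,0,-0.003],"angular":[0,0,0],"claw":-1}]'
python3 -m inch '[{"slide":[0.002,0,0],"angular":[0,0,0],"claw":-1},{"slide":[0.004,0,0],"angular":[0,0,0],"claw":-1},{"slide":[0.004,0,0],"angular":[0,0,0],"claw":-1}]'
```

```text
time: 17.95
position: [0.5025, -0.2258, 0.0265]
tool_rot: [0.813, 3.034, -0.0]
ft_force: [-0.9, 0.8, -0.1]
grip_width: 0.318
grip_force: 59.9
time: 18.25
position: [0.502, -0.2255, 0.0266]
tool_rot: [0.813, 3.033, -0.0]
ft_force: [0.7, -0.1, -1.0]
grip_width: 0.318
grip_force: 59.9
```

```bash
python3 -m inch '[{"slide":[0,0,0],"angular":[0,0,0],"claw":-0.3},{"slide":[0,0,0],"angular":[0,0,0],"claw":0},{"slide":[0,0,0],"angular":[0,0,0],"claw":0.6},{"slide":[0,0,0],"angular":[0,0,0],"claw":1},{"slide":[0,0,0],"angular":[0,0,0],"claw":1},{"slide":[0,0,-0.1],"angular":[0,0,0],"claw":1},{"slide":[0,0,-0.25],"angular":[0,0,0],"claw":1},{"slide":[0,0,-0.45],"angular":[0,0,0],"claw":1},{"slide":[0,0,-0.6],"angular":[0,0,0],"claw":1},{"slide":[0,0,-0.6],"angular":[0,0,0],"claw":1}]'
python3 plan.py .60 .05 .176 60 1
```

```text
time: 19.25
position: [0.5047, -0.227, 0.1823]
tool_rot: [0.811, 3.024, 0.002]
ft_force: [0.4, -0.1, -0.1]
grip_width: 0.986
grip_force: 0.0
now [ 0.5047 -0.227   0.1823] yaw 59.99 t 19.25 d_yaw 0.0 q [-0.34  0.17  0.79  1.8  -0.13  1.22  1.54]
slide [0.2245 1.15   0.027 ] angular [ 0.007   0.0186 -0.0004]
```

```bash
python3 -m inch '[{"slide":[0.04,0.2,0],"angular":[0,0,0],"claw":1},{"slide":[0.08,0.4,0],"angular":[0,0,0],"claw":1},{"slide":[0.12,0.6,0],"angular":[0,0,0],"claw":0},{"slide":[0.16,0.8,0],"angular":[0,0,0],"claw":-1},{"slide":[0.2,1,0],"angular":[0,0,0],"claw":-1},{"slide":[0.2,1,0],"angular":[0,0,0],"claw":-1},{"slide":[0.2,1,0],"angular":[0,0,0],"claw":-1},{"slide":[0.2,1,0],"angular":[0,0,0],"claw":-1}]'
python3 - <<'E'
from m import *
for c in("side","top"):
    im=save(c,f"pics/{c}6.png"); np.savez(c+"6.npz",**im)
a=cv2.imread("pics/top6.png")[130:250,370:500]; b=cv2.imread("pics/side6.png")[240:360,300:430]
cv2.imwrite("pics/c6.png",cv2.resize(np.hstack([a,b]),None,fx=3,fy=3,interpolation=3))
E
cat > chk.py <<'E'
from m import *
th=np.radians(-30);u=np.array([np.cos(th),np.sin(th)]);v=np.array([-u[1],u[0]]); ax=np.array([.5863,-.2740])
import sys
for c,b in(("side",(-.0012,-.0020)),("top",(.0008,.0039))):
    im=np.load(c+sys.argv[1]+".npz"); P=cloud(im); hsv=cv2.cvtColor(im["color"],cv2.COLOR_RGB2HSV); H,S,V=[hsv[...,i] for i in range(3)]
    L=np.stack([(P[...,:2]-b-ax)@u,(P[...,:2]-b-ax)@v],-1); z=P[...,2]
    m=(z>.034)&(z<.052)&(L[...,0]<-.05)&(L[...,0]>-.15)&(abs(L[...,1])<.04); q=L[m]
    print(c,"duct slices (along,mid,lo,hi)")
    for a in np.arange(-.13,-.05,.01):
        s=q[abs(q[:,0]-a)<.006,1]
        if len(s)>2: print("  %.3f %.4f %.4f %.4f"%(a,(s.min()+s.max())/2,s.min(),s.max()))
    print("  duct end along",q[:,0].min(),"z",np.median(z[m]))
    m=(z>.066)&(z<.09)&(np.hypot(L[...,0],L[...,1])<.05); q=L[m]; print("  neck top visible",len(q),q.min(0) if len(q) else "",q.max(0) if len(q) else "", "z",np.median(z[m]) if len(q) else "")
    m=(z>.04)&(z<.055)&(np.hypot(L[...,0],L[...,1])<.06)&(S<60); q=L[m]; print("  disc top",len(q),q.min(0),q.max(0),np.median(z[m]))
    m=(z>.1)&(z<.13)&(np.hypot(L[...,0],L[...,1])<.12); q=L[m]; print("  beam along",np.percentile(q[:,0],[.5,99.5]),"across",np.percentile(q[:,1],[.5,99.5]))
E
python3 chk.py 6
```

```text
time: 20.05
position: [0.5826, 0.0143, 0.1759]
tool_rot: [-0.816, -3.033, 0.002]
ft_force: [-0.7, -0.6, 0.5]
grip_width: 0.542
grip_force: 0.0
side duct slices (along,mid,lo,hi)
  -0.130 -0.0022 -0.0182 0.0139
  -0.120 -0.0010 -0.0182 0.0162
  -0.110 -0.0013 -0.0151 0.0125
  -0.100 -0.0009 -0.0156 0.0139
  -0.090 -0.0000 -0.0153 0.0152
  -0.080 0.0003 -0.0145 0.0152
  -0.070 -0.0013 -0.0144 0.0118
  -0.060 -0.0015 -0.0158 0.0128
  duct end along -0.13085006047412562 z 0.04240294845902692
  neck top visible 5 [ 0.0181 -0.0062] [0.0198 0.0027] z 0.07004633172046837
  disc top 270 [-0.0595 -0.0371] [0.0414 0.0405] 0.045489824579573956
  beam along [-0.0249  0.0256] across [-0.0895  0.089 ]
top duct slices (along,mid,lo,hi)
  -0.130 -0.0012 -0.0178 0.0153
  -0.120 -0.0020 -0.0191 0.0151
  -0.110 -0.0015 -0.0154 0.0123
  -0.100 -0.0012 -0.0149 0.0125
  -0.090 -0.0018 -0.0162 0.0126
  -0.080 -0.0009 -0.0146 0.0128
  -0.070 -0.0008 -0.0145 0.0128
  -0.060 -0.0012 -0.0150 0.0126
  duct end along -0.12998374986894842 z 0.04320477318007976
  neck top visible 3 [-0.018  -0.0047] [-0.0168  0.0052] z 0.06863750479319841
  disc top 267 [-0.0596 -0.0357] [-0.0104  0.0393] 0.045477301271671156
  beam along [-0.025   0.0246] across [-0.0898  0.0883]
```

View pics/c6.png

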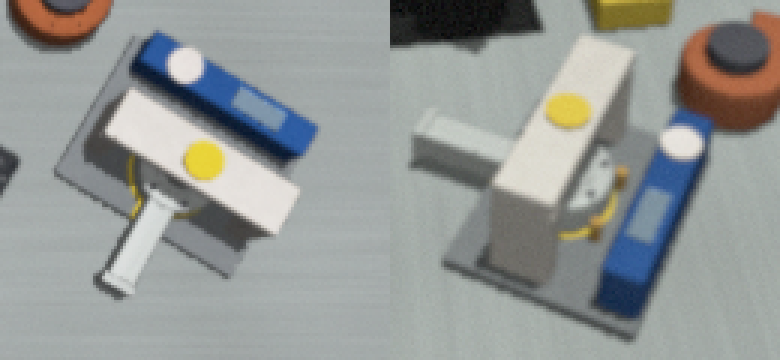

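Housing sits centred to within 1 mm, duct straight out, disc inside the ring at the bottom of both views. Now the button.

```bash
python3 - <<'E'
from m import *
for c,b in(("side",(-.0012,-.0020)),("top",(.0008,.0039))):
    im=np.load(c+"0.npz"); P=cloud(im); hsv=cv2.cvtColor(im["color"],cv2.COLOR_RGB2HSV); H,S,V=[hsv[...,i] for i in range(3)]
    p=P[near(P,(.69,.09),.06,.057,.09)&(H>45)&(H<85)&(S>100)]; p[:,:2]-=b; print(c,"green",p.mean(0),circ(p),rect(p)[:2],len(p),p[:,2].max())
E
python3 plan.py .690 .090 .085 60 1
```

```text
side green [0.691  0.089  0.0636] (array([691.9301,  92.6889]), 17.498811721801758) (array([692.0092,  90.5291]), array([30.4641, 30.3156])) 64 0.06806739021052799
top green [0.6916 0.0935 0.0645] (array([692.1126,  93.5369]), 17.888980865478516) (array([691.5994,  93.4464]), array([34.0112, 34.262 ])) 130 0.0683417188353932
now [0.5827 0.0137 0.1764] yaw 59.8 t 20.15 d_yaw 0.2 q [-0.61  0.24  0.63  1.72 -0.15  1.23  1.1 ]
slide [-0.2174  0.4801  0.3653] angular [-0.0013 -0.0001 -0.0068]
```

```bash
python3 -m inch '[{"slide":[-0.1,0.2,0],"angular":[0,0,0],"claw":-1},{"slide":[-0.18,0.4,0.05],"angular":[0,0,0],"claw":-1},{"slide":[-0.219,0.491,0.15],"angular":[0,0,0],"claw":-1},{"slide":[-0.219,0.491,0.25],"angular":[0,0,0],"claw":-1},{"slide":[-0.219,0.491,0.345],"angular":[0,0,0],"claw":-1},{"slide":[-0.219,0.491,0.345],"angular":[0,0,0],"claw":-1},{"slide":[-0.219,0.491,0.345],"angular":[0,0,0],"claw":-1}]'
python3 plan.py .6915 .0925 .062 60 1
```

```text
time: 20.85
position: [0.692, 0.0934, 0.0908]
tool_rot: [0.817, 3.034, -0.001]
ft_force: [0.4, 0.7, 1.0]
grip_width: 0.008
grip_force: 0.0
now [0.692  0.0934 0.0908] yaw 59.87 t 20.85 d_yaw 0.1 q [-0.57  0.56  0.56  1.5  -0.31  1.17  1.08]
slide [ 1.000e-04 -3.900e-03  1.151e-01] angular [-0.0009  0.0004 -0.0044]
```

```bash
python3 -m inch '[{"slide":[0,-0.003,0.03],"angular":[0,0,0],"claw":-1},{"slide":[0,-0.003,0.06],"angular":[0,0,0],"claw":-1},{"slide":[0,-0.003,0.08],"angular":[0,0,0],"claw":-1},{"slide":[0,-0.003,0.09],"angular":[0,0,0],"claw":-1},{"slide":[0,-0.003,0.1],"angular":[0,0,0],"claw":-1},{"slide":[0,-0.003,0.107],"angular":[0,0,0],"claw":-1},{"slide":[0,-0.003,0.107],"angular":[0,0,0],"claw":-1}]'
```

```text
time: 21.55
position: [0.6923, 0.0942, 0.0673]
tool_rot: [0.813, 3.033, 0.002]
ft_force: [-4.7, -1.5, 15.7]
grip_width: 0.008
grip_force: 8.3
```

Run:
```python
from m import *
im=save("side","pics/s7.png"); a=im["color"][160:235,335:435,::-1]; b=cv2.imread("pics/side0.png")[160:235,335:435]
cv2.imwrite("pics/s7c.png",cv2.resize(np.hstack([b,a]),None,fx=4,fy=4,interpolation=3))
```

```text
(no output)
```

View pics/s7c.png

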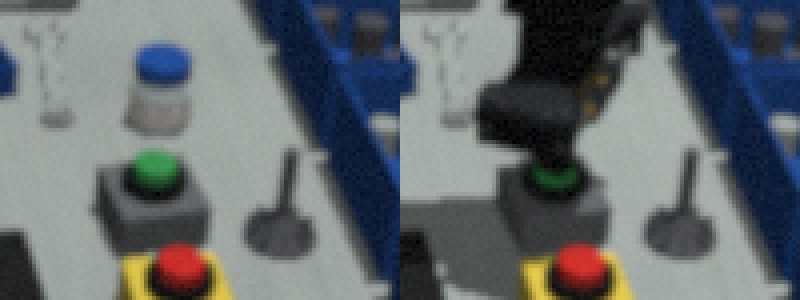

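The green cap at (555,178) looks pushed down in its collar, with the finger on its centre. I'll confirm by depth and a touch more travel.

```bash
python3 -m inch '[{"slide":[0,0,0.003],"angular":[0,0,0],"claw":-1},{"slide":[0,0,0.005],"angular":[0,0,0],"claw":-1},{"slide":[0,0,0.005],"angular":[0,0,0],"claw":-1},{"slide":[0,0,0.005],"angular":[0,0,0],"claw":-1}]'
python3 - <<'E'
from m import *
def g(im,b=(-.0012,-.002)):
    P=cloud(im); hsv=cv2.cvtColor(im["color"],cv2.COLOR_RGB2HSV); H,S,V=[hsv[...,i] for i in range(3)]
    m=near(P,(.69,.09),.05,.03,.09)&(H>45)&(H<85)&(S>100); p=P[m]; v,u=np.nonzero(m)
    for r in np.unique(v): k=v==r; print(r,k.sum(),u[k].min(),u[k].max(),"z",np.median(p[k,2]).round(4),"y",np.median(p[k,1]).round(4))
g(np.load("side0.npz")); print(); im=ctrl.get_image("side"); g(im)
E
```

```text
time: 22.0
position: [0.6923, 0.0942, 0.0671]
tool_rot: [0.813, 3.033, 0.003]
ft_force: [-8.1, -1.7, 21.0]
grip_width: 0.006
grip_force: 10.7
198 5 371 375 z 0.065 y 0.1022
199 8 370 377 z 0.0653 y 0.0964
200 10 369 378 z 0.0643 y 0.0924
201 12 368 379 z 0.0651 y 0.0859
202 12 368 379 z 0.064 y 0.0816
203 12 368 379 z 0.0624 y 0.0785
204 12 368 379 z 0.0581 y 0.0793
205 10 369 378 z 0.0546 y 0.079
206 10 367 378 z 0.0528 y 0.0764
207 4 369 376 z 0.0521 y 0.0721
208 1 374 374 z 0.0488 y 0.0709

200 1 371 371 z 0.0657 y 0.091
201 4 369 377 z 0.062 y 0.0901
202 8 368 378 z 0.0574 y 0.0918
203 12 368 379 z 0.0574 y 0.0863
204 13 367 379 z 0.0551 y 0.0827
205 12 368 379 z 0.0545 y 0.0797
206 10 369 378 z 0.0529 y 0.0758
207 8 368 377 z 0.0526 y 0.0713
```

The cap top went from about 64.5 to 57 mm and is now rigid, so the button is fully down. I'll release it and retreat.

```bash
python3 -m inch '[{"slide":[0,0,-0.03],"angular":[0,0,0],"claw":-1},{"slide":[0,0,-0.08],"angular":[0,0,0],"claw":-1},{"slide":[0,0,-0.2],"angular":[0,0,0],"claw":-1},{"slide":[0,0,-0.36],"angular":[0,0,0],"claw":-1},{"slide":[0.2,-0.2,-0.45],"angular":[0,0,0],"claw":-1},{"slide":[0.4,-0.3,-0.45],"angular":[0,0,0],"claw":-1},{"slide":[0.5,-0.3,-0.45],"angular":[0,0,0],"claw":-1},{"slide":[0.5,-0.3,-0.45],"angular":[0,0,0],"claw":-1},{"slide":[0.5,-0.3,-0.45],"angular":[0,0,0],"claw":-1}]'
python3 - <<'E'
from m import *
for c in("side","top"): np.savez(c+"8.npz",**save(c,f"pics/{c}8.png"))
im=np.load("side8.npz");P=cloud(im);hsv=cv2.cvtColor(im["color"],cv2.COLOR_RGB2HSV);H,S,V=[hsv[...,i] for i in range(3)]
p=P[near(P,(.69,.09),.06,.055,.09)&(H>45)&(H<85)&(S>100)]; print("cap z",np.median(p[:,2]),len(p))
E
python3 chk.py 8 | grep -v "^  -0.[01]"
```

```text
time: 22.95
position: [0.545, 0.0932, 0.1753]
tool_rot: [-0.81, -3.035, -0.003]
ft_force: [1.1, 0.5, 0.2]
grip_width: 0.005
grip_force: 0.0
cap z 0.06327463150387697 74
side duct slices (along,mid,lo,hi)
  duct end along -0.13074947984455806 z 0.042382654540677134
  neck top visible 5 [ 0.0178 -0.0052] [0.0206 0.0015] z 0.07145516798116736
  disc top 273 [-0.0598 -0.0374] [0.0409 0.0412] 0.04573096455527037
  beam along [-0.0246  0.0256] across [-0.0895  0.0889]
top duct slices (along,mid,lo,hi)
  duct end along -0.12984781840780782 z 0.0432528765389073
  neck top visible 4 [-0.0188 -0.0044] [-0.0177  0.006 ] z 0.0708018961991701
  disc top 266 [-0.0592 -0.036 ] [-0.0116  0.0358] 0.045484290581922604
  beam along [-0.025   0.0245] across [-0.09    0.0885]
```

The button is back up, the housing is unmoved and the robot is clear, so I'm handing in.

```bash
python3 -c "from bench import ctrl; print(ctrl.close_job())"
```

```text
the job is handed in; nothing more can be done
None
```

The job is done and handed in at about 23 s: the housing went by its neck to the mat, then by its duct to within about 1 mm of centre under the bridge, and the green button was pressed fully down and released, with red never pressed.

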